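# Switch on the repair welder under its guard

### The job

Switch the welding power unit on: lift the hinged metal guard on its top panel back with a finger, push the toggle beneath it all the way over to the hinge side while the guard is up, then take the finger out and let the guard drop shut over it. This takes only a touch: do not pick up or shift the power unit, do not turn its dial, and leave the brass bushing, the jar and the steel block where they stand.

Things in the scene. Friction and masses are not known exactly. Their poses are not given: they have to be found in the camera images.
- unit: The power unit: white steel box on rubber feet, 240 (its x) x 260 (its y) x 100 mm, 8 kg, loose on the bench. Origin: centre of its underside, z up; its socket side (+y) faces the robot, so its x points to the robot's left (+y), within 0.4 rad. The flat top panel is at z = 100 mm. The guarded switch lies along its line y = -35 mm, open to the right (-x) edge.
- guard_hinge (a point): Middle of the guard's hinge axis, fixed on the unit at (-20, -35, 143) mm in its frame, axis along the unit's y; brackets beside it reach z = 149 mm. The guard is a plain sheet-steel flap, 80 mm wide, 60 mm from hinge to lip, 60 g with the lip, with a 12 mm slot along its middle and 8 mm flanges under both sides, 75 mm clear between them.
- guard_lip (a point): Middle of the guard's free lip, on the guard: a freely turning black sleeve, 10 mm thick, across its width. Closed, the guard slopes down to it at (-78, -35, 128) mm in the unit's frame, leaving a 23 mm gap above the panel, open to -x. A fingertip tilted towards the hinge enters the gap and lifts the lip; going on towards the hinge, the lip rolls up along the finger.
- guard (a joint): Guard angle in rad: 0 closed, grows as the lip swings up and back about the hinge, stop at 1.6. Light (under 1 N at the lip); it never stays up by itself but falls shut as soon as nothing holds it.
- toggle_tip (a point): Middle of the top edge of the toggle, a flat black paddle 30 mm wide (along the unit's y), 5 mm thick, its top 26 mm from the pivot line at (-44, -35, 104) mm in the unit's frame, parallel to its y. Off: leans to -x, the lip side, top at (-56, -35, 127) mm. On: leans to the hinge, top at (-32, -35, 127) mm. Partly seen through the guard's slot.
- toggle (a joint): Toggle angle in rad: 0 off (starts within 0.12 of it), grows as the paddle is pushed from the lip side towards the hinge, stop at 1.0 = fully on. Takes about 2 to 4 N near its top and stays where it is left.
- dial (a joint): Angle of the round dial with a bar grip (36 mm across, 44 mm high) on the panel at (20, 85) mm in the unit's frame, rad; stands at 2.0. To be left alone.
- bushing: Loose brass bushing, upright ring 60 mm across, 55 mm high. Bystander near the unit. Origin at the centre of its underside.
- jar: Loose jar with a black cap, 56 mm across, 75 mm high. Bystander near the unit. Origin at the centre of its underside.
- block: Loose dark steel block, 50 x 80 x 30 mm. Bystander near the unit. Origin at the centre of its underside.

How it is judged:
On the way, in this order (a step that is already met when the one before it is completed fails the run):
1. the guard is lifted at least 0.25 rad while the toggle is still off (value of joint guard above 0.25 rad and value of joint toggle below 0.5 rad), for 0.05 s.
2. the toggle is pushed over (beyond 0.85 rad of 1.0) with the guard still up (value of joint toggle above 0.85 rad and value of joint guard above 0.25 rad), for 0.1 s.
At the end, for the whole second after the job is handed in: The toggle is on (beyond 0.85 rad), the guard has dropped shut over it (under 0.08 rad), the power unit stands within 25 mm of where it was, level, and bushing, jar and block within 20 mm of where they were (value of joint toggle above 0.85 rad and value of joint guard below 0.08 rad and distance of unit from where it was at the start of the episode below 0.025 m and angle between unit's own z axis and vertical below 0.05 rad and distance of each of bushing, jar, block from where it was at the start of the episode below 0.02 m); the robot touches nothing.
It fails at once if the power unit is shifted more than 25 mm, lifted or tipped (distance of unit from where it was at the start of the episode above 0.025 m or height (world z) of unit above 0.01 m or angle between unit's own z axis and vertical above 0.08 rad).
It fails at once if the bushing, jar or block is moved more than 20 mm or lifted (distance of any of bushing, jar, block from where it was at the start of the episode above 0.02 m).
It fails at once if the dial is turned more than 0.3 rad (value of joint dial below 1.7 rad or value of joint dial above 2.3 rad).
It also fails if it takes over 35 s, if anything falls off the work surface, if the arm or the gripper's body presses on something with over 40 N, if the wrist force passes 120 N, or if a joint passes its speed limit or range.

### The arm

A 7-joint arm with a two-finger parallel gripper is mounted at the origin on the work surface. World frame = base frame: x ahead of the robot, y to its left, z up, the work surface at z = 0. Lengths are in m, angles in rad, forces in N, time in s.
With the tool pointing down it reaches from about 0.35 to 0.9 m from the base axis. Payload 8.1 kg.
Tool frame: the origin (TCP) lies on the centre line of the jaws, within the pads' length; the fingertips stand 14 mm ahead of it and the grasp point (between the pads) lies 5 mm behind it (arm.tip_reach is the distance from the TCP to the fingertips, in m); z points along the fingers, y is the direction in which the jaws open and shut (so a half turn about z gives the same grasp; the last joint's range is limited). The gripper opens to 92 mm and grips with 3 to 60 N. Pads are 19 mm wide; open, the fingers measure 130 mm over their backs; the gripper's body (75 mm by 190 mm) begins 47 mm behind the grasp point.
Start: joints at [-1.251, 0.434, 0.025, 1.573, -0.012, 1.134, -0.075], TCP at [0.256, 0.57, 0.216] pointing down, gripper open.
Joint ranges: [-2.62, 2.62], [-0.44, 2.09], [-1.27, 1.32], [0.08, 2.57], [-1.32, 4.46], [0.12, 2], [-2.74, 2.74]. Speed limits (rad/s): [2.22, 2.22, 3.01, 3.01, 3.14, 3.14, 3.14].

### API

Orientations are given as a rotation vector (axis times angle).
In Python, from cell import sensors, vision, arm, nets gives the robot as it stands.
- The arm moves only by the shell command python3 -m handwheel 'ROWS' [FORCE]. ROWS is JSON, a list of rows, each an object of numbers: "tx", "ty", "tz": the shift along the tool's x, y, z in cm; "wx", "wy", "wz": the turn, a rotation vector about the tool's x, y, z in degrees; "claw": the opening, from 0 (shut) to 1 (fully open). A call has 1 to 12 rows; each row is the pose to reach, as a shift and turn from the pose commanded when the call began, along the tool's axes at that moment; what a row does not reach only later rows make up. A row lasts 1/12 s, in which the tool goes at most 41.7 mm and 7.16 degrees, less where a joint would pass 70% of its speed; a pose out of reach is approached as far as the arm can. A call with a gripper value outside its range is refused whole. The fingers move at their own pace and stop on an object; FORCE is the grip in N (left out, the last holds). Time passes only in rows, so rows that repeat a pose let the fingers close. It gives the time, the measured TCP pose, the force and the opening at its end, in the units of the state.
- sensors.observe(): the state, without advancing time (a new reading comes with each control period).
- vision.get_image(name): name is "scene" or "top" or "wrist"; returns (picture, depth): 480x640x3 uint8, blue, green, red; 480x640 float32, m along the optical axis (not along the pixel's ray), 0 where there is no reading.
- vision.camera_model(name): a dict with "K" (3x3 intrinsics, pixels), "xyz" and "attitude" of the camera in the world; the wrist camera has in their place "hand_eye" (4x4, takes a point from camera to tool coordinates, whose origin is the TCP and whose axes are the flange's). Camera axes: x right, y down, z forward; pixel columns grow to the right and rows downward; lengths in m; the calibration is good to about 2 mm. A picture is of the moment at which its call begins: read the wrist's pose just before it. camera_model takes no time and is no camera call.
- arm.sign_off(): hands the job in, once; it reports no verdict.
Trained networks look in the newest picture that a camera, given by its name, has taken for a name from the list of things; names that differ only in an ending like _2 or _b are one class to them, and where a whole thing is asked for, a point or a joint stands for the part that bears it (a point fixed in the world has none). Each returns a list of dicts, best first, with "score" (0 to 1); they miss things now and then, are a little off and sometimes report something else, mostly with a low value. They report only what shows in the picture. A call takes as long as a camera call.
- nets.cut_out(label, camera): "region" (480x640 bool, what is visible of it) and "uv" ([column, row] in pixels, amid what is visible of it).
The state is a dict: "clock": time; "joints": joint angles; "dq": joint speeds; "joint_efforts": joint torques, N m; "position": TCP position; "ee_rot": TCP orientation; "force": force on the tool from outside, world axes, zero at the start; "ft_torque": the same for the moment, N m; "width": opening from 0.0 (shut) to 1.0 (fully open).
Only numpy, scipy, OpenCV 4.12 (cv2) and the standard library are available. Lean on these libraries where they do the work, as an engineer would, in place of code of your own. Each camera call takes 0.05 s, during which the arm holds its last target.

## Working session

There is one attempt and no reset: what is moved stays moved. The work goes in short steps, Python scripts to look and compute and a shell command to move; the robot and the scene stay as the last step left them, time stands still between calls to the robot, and variables do not carry over. Pictures are saved under pics/ and viewed, and the job is handed in when it is done.

```bash
ls; mkdir -p pics; python3 - <<'E'
from cell import sensors, vision, arm, nets
import cv2,numpy as np
s=sensors.observe();print({k:np.round(v,3).tolist() for k,v in s.items()}, arm.tip_reach)
for n in("scene","top","wrist"):
    im,d=vision.get_image(n);cv2.imwrite(f"pics/a_{n}.png",im);m=vision.camera_model(n);print(n,m)
    np.save(f"pics/a_{n}_d.npy",d)
    for l in(("unit","guard_lip","toggle_tip","guard_hinge") if n!="wrist" else ()):
        for r in nets.cut_out(l,n)[:2]:print(l,n,round(r["score"],2),r["uv"],r["region"].sum())
E
```

```text
pics
{'clock': 0.0, 'joints': [-1.251, 0.435, 0.025, 1.574, -0.012, 1.134, -0.075], 'dq': [-0.0, -0.0, 0.001, 0.002, -0.0, -0.0, 0.002], 'joint_efforts': [-0.0, -66.784, 0.984, -31.446, -0.061, 0.043, 0.0], 'position': [0.256, 0.569, 0.215], 'ee_rot': [-0.659, -3.071, 0.002], 'force': [-0.993, -0.674, 0.052], 'ft_torque': [-0.009, -0.001, 0.066], 'width': 1.001} 0.014
scene {'K': array([[523.47281965,   0.        , 319.13085095],
       [  0.        , 523.47281965, 239.8684904 ],
       [  0.        ,   0.        ,   1.        ]]), 'xyz': array([1.25890847, 0.14587469, 0.87589575]), 'attitude': array([-1.67471779, -1.94225836,  0.72274622])}
unit scene 0.83 [340.7, 271.6] 16317
guard_lip scene 0.68 [313.8, 252.2] 1146
guard_hinge scene 0.63 [341.6, 272.4] 16124
guard_hinge scene 0.33 [426.1, 318.5] 1102
top {'K': array([[483.07565759,   0.        , 322.24966011],
       [  0.        , 483.07565759, 241.33381409],
       [  0.        ,   0.        ,   1.        ]]), 'xyz': array([0.46505003, 0.05357866, 0.88246537]), 'attitude': array([-2.19561471,  2.13240206, -0.19607251])}
unit top 0.94 [268.1, 228.4] 23117
guard_lip top 0.55 [300.3, 204.0] 2002
toggle_tip top 0.59 [271.5, 230.5] 23186
guard_hinge top 0.64 [271.5, 228.9] 23181
wrist {'K': array([[351.19617056,   0.        , 324.86361599],
       [  0.        , 351.19617056, 238.62391977],
       [  0.        ,   0.        ,   1.        ]]), 'hand_eye': array([[-7.64000453e-04, -9.69337375e-01, -2.45732518e-01,
         6.67168988e-02],
       [ 9.99999689e-01, -7.89251070e-04,  4.27434561e-06,
         3.43353254e-04],
       [-1.98087936e-04, -2.45732439e-01,  9.69337676e-01,
        -1.68823882e-01],
       [ 0.00000000e+00,  0.00000000e+00,  0.00000000e+00,
         1.00000000e+00]])}
```

View pics/a_scene.png

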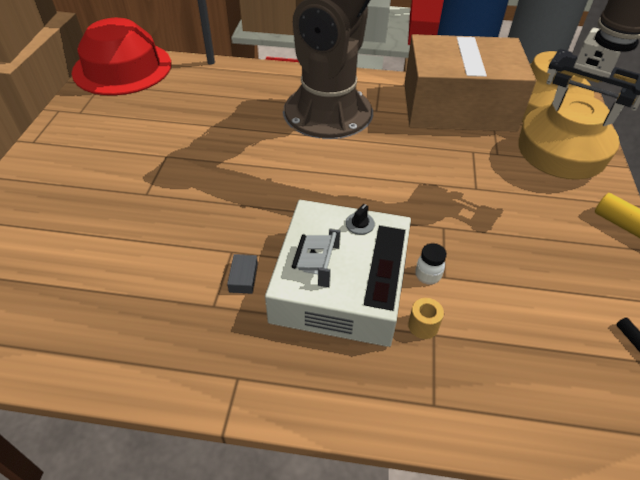

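View pics/a_top.png

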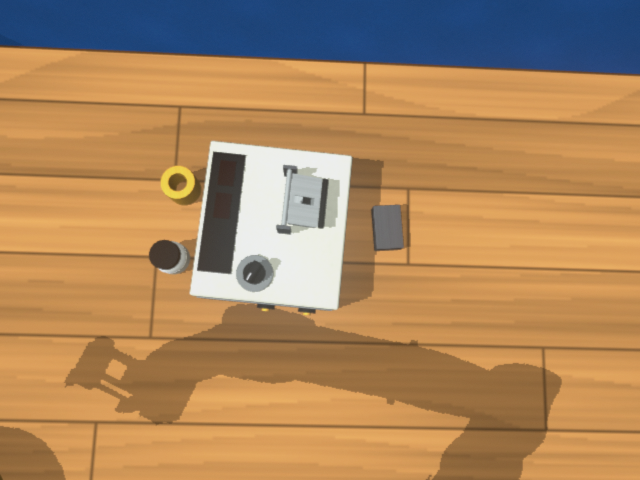

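The scene and top views show the white unit, with the guard's black lip at top-view pixel (323,203) facing right. The block is at (388,228), the bushing at (178,183), the jar at (168,256) and the dial at (255,272). Next I'll measure the unit's pose.

```bash
cat > h.py <<'E'
import numpy as np,cv2
from scipy.spatial.transform import Rotation as R
from cell import sensors, vision, arm, nets
def cloud(n,d):
    m=vision.camera_model(n);K=m["K"];v,u=np.mgrid[:480,:640]
    p=np.stack([(u-K[0,2])/K[0,0]*d,(v-K[1,2])/K[1,1]*d,d],-1)
    if n=="wrist":
        s=sensors.observe();T=m["hand_eye"];p=p@T[:3,:3].T+T[:3,3]
        return p@R.from_rotvec(s["ee_rot"]).as_matrix().T+s["position"]
    return p@R.from_rotvec(m["attitude"]).as_matrix().T+m["xyz"]
E
python3 - <<'E'
from h import *
for n in("top","scene"):
    d=np.load(f"pics/a_{n}_d.npy");P=cloud(n,d);im=cv2.imread(f"pics/a_{n}.png")
    ok=d>0
    box=(P[...,0]>.3)&(P[...,0]<.8)&(P[...,1]>-.15)&(P[...,1]<.4)&ok
    print(n,"bench z",np.median(P[box&(P[...,2]<.02)][:,2]))
    t=box&(P[...,2]>.085)&(P[...,2]<.115)
    k=cv2.connectedComponents(t.astype(np.uint8))[1];t=k==np.argmax(np.bincount(k[t]))
    q=P[t];r=cv2.minAreaRect((q[:,:2]*1000).astype(np.float32));print("top z",np.median(q[:,2]),r, cv2.boxPoints(r).round(1).tolist())
    h=box&(P[...,2]>.117);
    dark=h&(im.max(2)<50);
    k,l,st,c=cv2.connectedComponentsWithStats(dark.astype(np.uint8))
    for i in range(1,k):
        if st[i,4]>15:
            g=P[l==i];print("dark",c[i].round(),st[i,4],g.mean(0).round(4),g.min(0).round(3),g.max(0).round(3))
    low=box&(P[...,2]>.02)&(P[...,2]<.085)
    k,l,st,c=cv2.connectedComponentsWithStats(low.astype(np.uint8))
    for i in range(1,k):
        if st[i,4]>60:
            g=P[l==i];print("low",c[i].round(),st[i,4],np.median(g,0).round(4),g.min(0).round(3),g.max(0).round(3))
E
```

```text
top bench z 0.0007903898413677557
top z 0.10097177150154202 ((605.4531860351562, 107.42232513427734), (240.46044921875, 262.6575927734375), 85.98971557617188) [[466.0, -3.299999952316284], [728.0999755859375, -21.700000762939453], [744.9000244140625, 218.1999969482422], [482.8999938964844, 236.5]]
low [180. 184.] 971 [0.6795 0.2769 0.0544] [0.651 0.249 0.02 ] [0.71  0.308 0.06 ]
low [388. 227.] 1242 [ 0.6184 -0.0943  0.0305] [ 0.578 -0.122  0.02 ] [ 0.66  -0.067  0.035]
low [169. 256.] 1053 [0.5494 0.2804 0.0747] [0.524 0.259 0.02 ] [0.58  0.312 0.08 ]
low [266. 307.] 97 [0.47   0.1159 0.0624] [0.463 0.098 0.051] [0.475 0.132 0.083]
low [307. 311.] 95 [0.4651 0.0469 0.0622] [0.458 0.032 0.052] [0.47  0.062 0.077]
scene bench z 0.00035799189332963444
top z 0.1007934126291799 ((607.1553344726562, 107.86186218261719), (240.25587463378906, 263.2178955078125), 85.79190063476562) [[467.1000061035156, -2.299999952316284], [729.5999755859375, -21.600000381469727], [747.2000122070312, 218.0], [484.70001220703125, 237.3000030517578]]
dark [360. 215.] 171 [0.5313 0.1332 0.1348] [0.511 0.121 0.117] [0.542 0.145 0.147]
dark [337. 238.] 30 [0.5955 0.0944 0.1295] [0.59  0.091 0.117] [0.599 0.097 0.145]
dark [298. 251.] 134 [0.6415 0.0274 0.1327] [0.6   0.022 0.127] [0.678 0.033 0.137]
dark [324. 276.] 99 [0.6905 0.0818 0.1314] [0.688 0.073 0.117] [0.693 0.09  0.15 ]
low [432. 261.] 867 [0.5679 0.2859 0.0642] [0.528 0.26  0.02 ] [0.583 0.316 0.08 ]
low [242. 271.] 835 [ 0.6258 -0.0931  0.0303] [ 0.58  -0.121  0.02 ] [ 0.663 -0.066  0.035]
low [426. 315.] 951 [0.6919 0.2785 0.0524] [0.651 0.25  0.02 ] [0.713 0.308 0.061]
low [330. 323.] 2443 [0.7369 0.1018 0.0534] [ 0.724 -0.021  0.02 ] [0.746 0.219 0.085]
```

```bash
cat >> h.py <<'E'
C=np.array([.6063,.1076,.0006]);ux=np.array([.0718,.9974,0]);ux/=np.linalg.norm(ux)
uz=np.array([0,0,1.]);uy=np.cross(uz,ux);U=np.stack([ux,uy,uz],1)
def rot(th):  # tool: z tilted th deg towards unit +x, tool y = -uy
    t=np.radians(th);a=np.array([np.sin(t),0,-np.cos(t)]);y=np.array([0,-1.,0]);x=np.cross(y,a)
    return U@np.stack([x,y,a],1)
def tgt(corner,th): # lead corner (mm, unit x,z), y=-35
    t=np.radians(th);a=np.array([np.sin(t),0,-np.cos(t)]);f=np.array([np.cos(t),0,np.sin(t)])
    p=np.array([corner[0],corner[1] if len(corner)==3 else -35.,corner[-1]])/1000-f*.0095-a*.014
    return C+U@p,rot(th)
def rows(p,Rm):
    s=sensors.observe();R0=R.from_rotvec(s["ee_rot"]).as_matrix()
    print("clock",s["clock"].__round__(2),"pos",np.round(s["position"],4),"F",np.round(s["force"],1),"q",np.round(s["joints"],2),"w",round(float(s["width"]),3))
    print("t cm",np.round(R0.T@(p-s["position"])*100,2),"w deg",np.round(np.degrees(R.from_matrix(R0.T@Rm).as_rotvec()),1))
def where(th=None):
    s=sensors.observe();R0=R.from_rotvec(s["ee_rot"]).as_matrix();q=U.T@R0
    a=q[:,2];f=-q[:,0] if q[2,0]<0 else q[:,0]
    p=(U.T@(np.array(s["position"])-C))*1000+a*14
    print("tip",p.round(1),"lead",(p+f*9.5).round(1),"low",(p-f*9.5).round(1),"tilt",np.degrees(np.arctan2(a[0],-a[2])).round(1),"ay",a[1].round(3),"F",np.round(s["force"],1),"t",round(s["clock"],2),"w",round(float(s["width"]),3))
E
python3 - <<'E'
from h import *
p,Rm=tgt((-130,260),0);rows(p,Rm)
for r in nets.cut_out("guard_lip","top"):print(r["uv"])
where()
E
```

```text
clock 0.55 pos [0.2565 0.5699 0.2161] F [-0.2 -0.5  0.1] q [-1.25  0.43  0.03  1.57 -0.01  1.13 -0.08] w 1.0
t cm [-58.96 -39.7   -5.84] w deg [ 0.   0.  69.9]
[300.3, 204.0]
tip [436.1 382.1 201.6] lead [439.3 391.1 201.6] low [432.8 373.2 201.6] tilt 0.0 ay -0.0 F [-0.5 -0.7  0.1] t 0.6 w 1.0
```

View pics/a_wrist.png

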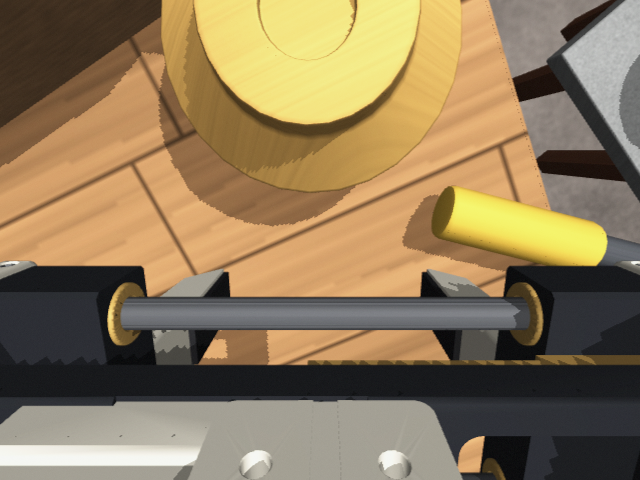

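The wrist view shows only the open gripper and the yellow base below it, with no obstacle overhead. I'll raise the tool and close the jaws, then swing across.

```bash
python3 -m handwheel '[{"tz":-14,"claw":0},{"tz":-14,"claw":0},{"tz":-14,"claw":0},{"tx":-59,"ty":-39.7,"tz":-14,"wz":70,"claw":0},{"tx":-59,"ty":-39.7,"tz":-14,"wz":70,"claw":0},{"tx":-59,"ty":-39.7,"tz":-14,"wz":70,"claw":0},{"tx":-59,"ty":-39.7,"tz":-14,"wz":70,"claw":0},{"tx":-59,"ty":-39.7,"tz":-14,"wz":70,"claw":0},{"tx":-59,"ty":-39.7,"tz":-14,"wz":70,"claw":0},{"tx":-59,"ty":-39.7,"tz":-14,"wz":70,"claw":0},{"tx":-59,"ty":-39.7,"tz":-14,"wz":70,"claw":0},{"tx":-59,"ty":-39.7,"tz":-14,"wz":70,"claw":0}]' 20; python3 - <<'E'
from h import *
p,Rm=tgt((-130,260),0);rows(p,Rm);where()
E
```

```text
clock 0.6 pos [0.2565 0.57   0.2162] F [-0.5 -0.7  0.1] q [-1.25  0.43  0.02  1.57 -0.01  1.13 -0.08] w 1.0
t cm [-58.96 -39.71  -5.85] w deg [ 0.  -0.  69.9]
tip [436.1 382.1 201.6] lead [439.3 391.1 201.6] low [432.8 373.2 201.6] tilt 0.0 ay -0.0 F [-0.5 -0.7  0.1] t 0.6 w 1.0invalid input
```

```bash
python3 -m handwheel '[{"tx":0,"ty":0,"tz":-14,"wx":0,"wy":0,"wz":0,"claw":0},{"tx":0,"ty":0,"tz":-14,"wx":0,"wy":0,"wz":0,"claw":0},{"tx":0,"ty":0,"tz":-14,"wx":0,"wy":0,"wz":0,"claw":0},{"tx":0,"ty":0,"tz":-14,"wx":0,"wy":0,"wz":0,"claw":0}]' 20; python3 - <<'E'
from h import *
p,Rm=tgt((-130,260),0);rows(p,Rm);where()
E
```

```text
clock: 0.93
position: [0.2571, 0.5714, 0.3628]
ee_rot: [0.659, 3.07, 0.013]
force: [0.3, 0.5, 1.2]
width: 0.76
clock 0.93 pos [0.2571 0.5714 0.3628] F [0.3 0.5 1.2] q [-1.26  0.36  0.04  1.33 -0.01  1.44 -0.07] w 0.76
t cm [-58.97 -39.93   8.45] w deg [ 0.4 -0.3 69.9]
tip [437.7 381.5 348.2] lead [441.  390.5 348.2] low [434.4 372.6 348.2] tilt 0.5 ay -0.002 F [0.3 0.5 1.2] t 0.93 w 0.76
```

All seven keys are required. Now the swing.

```bash
python3 -m handwheel '[{"tx":-59,"ty":-40,"tz":0,"wx":0,"wy":0,"wz":70,"claw":0},{"tx":-59,"ty":-40,"tz":0,"wx":0,"wy":0,"wz":70,"claw":0},{"tx":-59,"ty":-40,"tz":0,"wx":0,"wy":0,"wz":70,"claw":0},{"tx":-59,"ty":-40,"tz":0,"wx":0,"wy":0,"wz":70,"claw":0},{"tx":-59,"ty":-40,"tz":0,"wx":0,"wy":0,"wz":70,"claw":0},{"tx":-59,"ty":-40,"tz":0,"wx":0,"wy":0,"wz":70,"claw":0},{"tx":-59,"ty":-40,"tz":0,"wx":0,"wy":0,"wz":70,"claw":0},{"tx":-59,"ty":-40,"tz":0,"wx":0,"wy":0,"wz":70,"claw":0},{"tx":-59,"ty":-40,"tz":0,"wx":0,"wy":0,"wz":70,"claw":0},{"tx":-59,"ty":-40,"tz":0,"wx":0,"wy":0,"wz":70,"claw":0},{"tx":-59,"ty":-40,"tz":0,"wx":0,"wy":0,"wz":70,"claw":0},{"tx":-59,"ty":-40,"tz":0,"wx":0,"wy":0,"wz":70,"claw":0}]' 20; python3 - <<'E'
from h import *
p,Rm=tgt((-130,300),0);rows(p,Rm);where()
E
```

```text
clock: 1.93
position: [0.5193, 0.1424, 0.3565]
ee_rot: [2.302, 2.138, 0.001]
force: [1.1, 0.3, 0.4]
width: 0.011
clock 1.93 pos [0.5193 0.1424 0.3565] F [1.1 0.3 0.4] q [-0.75  0.21  0.48  1.58 -0.1   1.38 -0.33] w 0.011
t cm [-16.78  12.46   4.19] w deg [ 0.  -0.  -0.1]
tip [ 28.5  89.2 341.9] lead [ 38.   89.2 341.9] low [ 19.   89.3 341.9] tilt 0.0 ay -0.001 F [1.1 0.3 0.4] t 1.93 w 0.011
```

```bash
python3 - <<'E'
from h import *
for th in(35,40,45):
  p,Rm=tgt((-130,230),th);rows(p,Rm)
E
```

```text
clock 1.93 pos [0.5193 0.1424 0.3565] F [1.1 0.3 0.4] q [-0.75  0.21  0.48  1.58 -0.1   1.38 -0.33] w 0.011
t cm [-17.41  12.46  11.99] w deg [ 0.1 35.  -0.1]
clock 1.93 pos [0.5193 0.1424 0.3565] F [1.1 0.3 0.4] q [-0.75  0.21  0.48  1.58 -0.1   1.38 -0.33] w 0.011
t cm [-17.46  12.46  12.13] w deg [ 0.1 40.  -0.1]
clock 1.93 pos [0.5193 0.1424 0.3565] F [1.1 0.3 0.4] q [-0.75  0.21  0.48  1.58 -0.1   1.38 -0.33] w 0.011
t cm [-17.49  12.46  12.27] w deg [ 0.1 45.  -0.1]
```

```bash
python3 -m handwheel '[{"tx":-17.5,"ty":12.5,"tz":4,"wx":0,"wy":0,"wz":0,"claw":0},{"tx":-17.5,"ty":12.5,"tz":4,"wx":0,"wy":0,"wz":0,"claw":0},{"tx":-17.5,"ty":12.5,"tz":4,"wx":0,"wy":42,"wz":0,"claw":0},{"tx":-17.5,"ty":12.5,"tz":4,"wx":0,"wy":42,"wz":0,"claw":0},{"tx":-17.5,"ty":12.5,"tz":8,"wx":0,"wy":42,"wz":0,"claw":0},{"tx":-17.5,"ty":12.5,"tz":8,"wx":0,"wy":42,"wz":0,"claw":0},{"tx":-17.5,"ty":12.5,"tz":8,"wx":0,"wy":42,"wz":0,"claw":0},{"tx":-17.5,"ty":12.5,"tz":8,"wx":0,"wy":42,"wz":0,"claw":0},{"tx":-17.5,"ty":12.5,"tz":8,"wx":0,"wy":42,"wz":0,"claw":0},{"tx":-17.5,"ty":12.5,"tz":8,"wx":0,"wy":42,"wz":0,"claw":0},{"tx":-17.5,"ty":12.5,"tz":8,"wx":0,"wy":42,"wz":0,"claw":0}]' 20; python3 - <<'E'
from h import *
p,Rm=tgt((-120,118),42);rows(p,Rm);where()
for n in("scene","wrist"):
    im,d=vision.get_image(n);cv2.imwrite(f"pics/b_{n}.png",im)
E
```

```text
clock: 2.85
position: [0.6304, -0.0404, 0.2754]
ee_rot: [-1.871, -1.734, -0.715]
force: [0.9, 0.4, 1.8]
width: 0.008
clock 2.85 pos [ 0.6304 -0.0404  0.2754] F [0.9 0.4 1.8] q [ 0.12  0.57  0.41  1.5  -0.87  1.53  0.65] w 0.008
t cm [-9.5   0.05 12.  ] w deg [ 0.1  0.1 -0.2]
tip [-136.5  -34.7  264.4] lead [-129.4  -34.8  270.7] low [-143.6  -34.7  258. ] tilt 41.9 ay -0.001 F [0.9 0.4 1.8] t 2.85 w 0.008
```

View pics/b_scene.png

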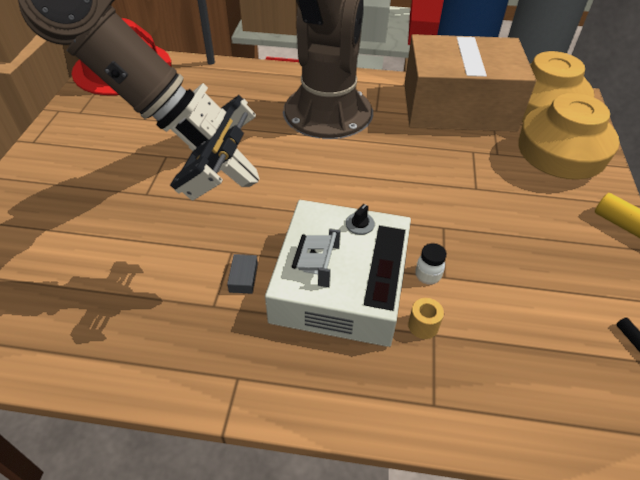

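View pics/b_wrist.png

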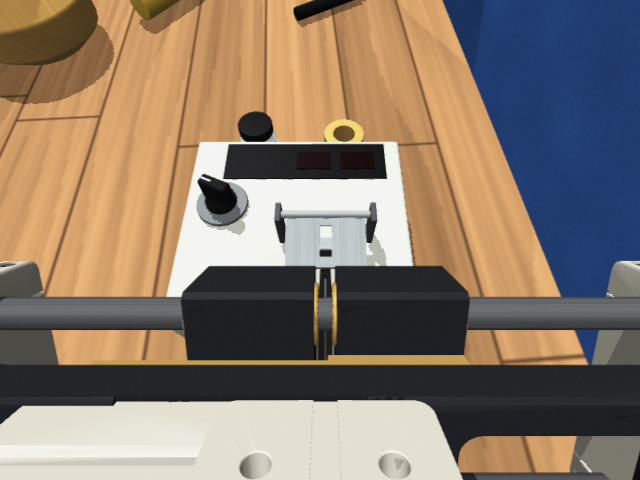

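The tool stands tilted 42° to the right of the guard and lines up with it: the guard's slot is at wrist pixel (325,240), centred on the fingers. Next I'll descend to the standoff.

```bash
python3 -m handwheel '[{"tx":-3.2,"ty":0,"tz":4,"wx":0,"wy":0,"wz":0,"claw":0},{"tx":-6.3,"ty":0,"tz":8,"wx":0,"wy":0,"wz":0,"claw":0},{"tx":-9.5,"ty":0,"tz":12,"wx":0,"wy":0,"wz":0,"claw":0},{"tx":-9.5,"ty":0,"tz":12,"wx":0,"wy":0,"wz":0,"claw":0},{"tx":-9.5,"ty":0,"tz":12,"wx":0,"wy":0,"wz":0,"claw":0},{"tx":-9.5,"ty":0,"tz":12,"wx":0,"wy":0,"wz":0,"claw":0},{"tx":-9.5,"ty":0,"tz":12,"wx":0,"wy":0,"wz":0,"claw":0}]' 20; python3 - <<'E'
from h import *
where()
for n in("scene","top"):
    im,d=vision.get_image(n);cv2.imwrite(f"pics/c_{n}.png",cv2.resize(im[150:350,200:440],None,fx=3,fy=3,interpolation=cv2.INTER_CUBIC));np.save(f"pics/c_{n}_d.npy",d)
    P=cloud(n,d);p=sensors.observe()["position"]
    m=vision.camera_model(n);A=R.from_rotvec(m["attitude"]).as_matrix()
    s=sensors.observe();Rm=R.from_rotvec(s["ee_rot"]).as_matrix()
    # project predicted tip corners
    for dx in(-.0095,.0095):
      for dy in(-.019,.019):
        q=A.T@(np.array(s["position"])+Rm@np.array([dx,dy,.014])-m["xyz"]);uv=m["K"]@q/q[2];print(n,dx,dy,((uv[:2]-[200,150])*3).round())
    # deviation: finger points in the cloud, tool frame
    Q=(P-s["position"])@Rm;k=(d>0)&(Q[...,2]>-.04)&(Q[...,2]<.03)&(abs(Q[...,0])<.03)&(abs(Q[...,1])<.04)&(P[...,2]>.09)
    print(k.sum(),[np.percentile(Q[k][:,i],[1,50,99]).round(4) for i in range(3)] if k.sum() else "")
E
```

```text
clock: 3.53
position: [0.6326, -0.0292, 0.1261]
ee_rot: [-1.867, -1.74, -0.719]
force: [1.2, 0.5, 0.7]
width: 0.003
tip [-125.2  -36.1  115.1] lead [-118.1  -36.1  121.4] low [-132.2  -36.1  108.7] tilt 42.0 ay -0.003 F [1.2 0.5 0.7] t 3.53 w 0.003
scene -0.0095 -0.019 [221. 285.]
scene -0.0095 0.019 [204. 329.]
scene 0.0095 -0.019 [241. 276.]
scene 0.0095 0.019 [225. 320.]
255 [array([-0.0089,  0.0114,  0.0155]), array([-0.0167,  0.0051,  0.0191]), array([-0.0398, -0.0283, -0.0102])]
top -0.0095 -0.019 [464. 210.]
top -0.0095 0.019 [471. 142.]
top 0.0095 -0.019 [441. 203.]
top 0.0095 0.019 [447. 134.]
295 [array([-0.0075,  0.0119,  0.0143]), array([-0.0232, -0.0017,  0.0186]), array([-0.04  , -0.0286,  0.0298])]
```

View pics/c_scene.png

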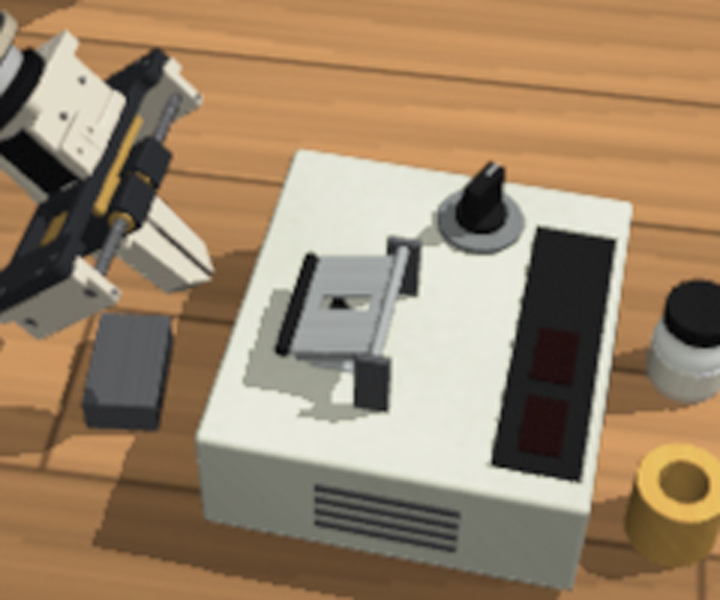

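View pics/c_top.png

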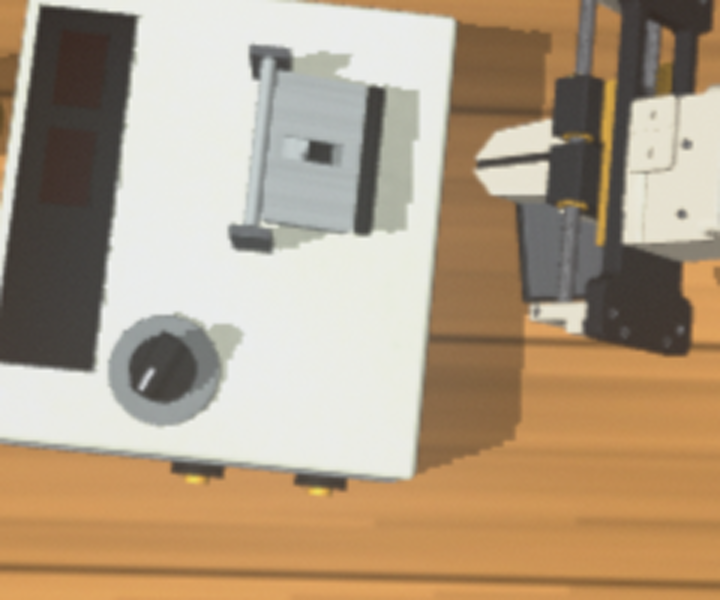

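The visible tip, top crop (475,165), sits about 10 mm behind where I predicted it, (455,170). I'll measure the finger in the tool frame before using it.

```bash
python3 - <<'E'
from h import *
for n in("scene","top"):
    s=sensors.observe();im,d=vision.get_image(n);P=cloud(n,d)
    Rm=R.from_rotvec(s["ee_rot"]).as_matrix()
    Q=(P-s["position"])@Rm*1000;k=(d>0)&(Q[...,2]>-60)&(Q[...,2]<25)&(abs(Q[...,0])<30)&(abs(Q[...,1])<30)&(P[...,2]>.095)
    k&=((P-C)@U)[...,0]<-.095
    kk,l,st,c=cv2.connectedComponentsWithStats(k.astype(np.uint8));print(n,s["clock"],np.round(s["position"],4),st[1:,4])
    q=Q[k]
    for z in range(-60,25,5):
        g=q[(q[:,2]>=z)&(q[:,2]<z+5)]
        if len(g):print(z,len(g),"x",np.percentile(g[:,0],[0,50,100]).round(1),"y",g[:,1].min().round(1),g[:,1].max().round(1))
E
```

```text
scene 3.6333 [ 0.6327 -0.0299  0.1263] [481]
-60 58 x [-8.8 11.1 15.6] y -19.8 21.1
-55 59 x [-10.8  11.   15.5] y -18.2 19.9
-50 56 x [-8.  11.7 14.6] y -17.3 19.7
-45 59 x [-10.2  11.1  14.5] y -17.6 19.9
-40 51 x [-9.1 11.6 14.2] y -17.4 20.9
-35 56 x [-8.9 11.5 15.2] y -18.5 19.1
-30 49 x [-8.4 11.6 14.9] y -17.3 18.1
-25 44 x [-6.6 10.9 14. ] y -15.7 16.7
-20 30 x [-5.4 11.4 13.6] y -11.2 13.2
-15 18 x [-8.7 10.7 13.7] y -6.0 7.4
-10 1 x [7.1 7.1 7.1] y 2.0 2.0
top 3.6833 [ 0.6325 -0.0301  0.126 ] [533]
-60 60 x [ 8.3 11.8 13.5] y -19.7 18.4
-55 66 x [ 3.1 11.6 14.4] y -19.7 17.7
-50 61 x [ 2.1 11.8 14.1] y -19.4 17.9
-45 66 x [-5.6 11.4 13.4] y -19.3 17.1
-40 63 x [-6.2 11.4 13.9] y -18.6 17.2
-35 59 x [-4.8 11.5 13.3] y -18.3 16.7
-30 60 x [-6.5 11.3 13.4] y -17.9 17.0
-25 50 x [-8.  11.7 13.9] y -17.5 14.1
-20 32 x [ 8.3 11.4 13.8] y -12.7 11.6
-15 15 x [ 9.3 11.2 12.3] y -5.8 7.5
-10 1 x [10.3 10.3 10.3] y 4.5 4.5
```

```bash
python3 - <<'E'
from h import *
for n in("top","scene"):
    s=sensors.observe();im,d=vision.get_image(n);P=cloud(n,d)
    Rm=R.from_rotvec(s["ee_rot"]).as_matrix()
    Q=(P-s["position"])@Rm*1000;k=(d>0)&(Q[...,2]>-130)&(abs(Q[...,0])<60)&(abs(Q[...,1])<110)&(P[...,2]>.105)&(((P-C)@U)[...,0]<-.095)
    q=Q[k]
    for z in range(-130,-50,5):
        g=q[(q[:,2]>=z)&(q[:,2]<z+5)]
        if len(g):print(n,z,len(g),"x",np.percentile(g[:,0],[2,50,98]).round(1),"y",g[:,1].min().round(1),g[:,1].max().round(1))
im,d=vision.get_image("wrist");P=cloud("wrist",d);cv2.imwrite("pics/c_wrist.png",im)
k=(d>0)&(P[...,2]<.05)&(P[...,2]>-.05)&(P[...,0]>.4)&(P[...,0]<.8)&(P[...,1]>.25)&(P[...,1]<.6);print("wrist bench z",np.percentile(P[k][:,2],[5,50,95]))
q=(P-C)@U*1000
k=(d>0)&(abs(q[...,2]-100)<12)&(abs(q[...,0])<119)&(abs(q[...,1])<129);print("wrist panel z",np.median(q[k][:,2]),k.sum())
k=(d>0)&(q[...,2]>80)&(q[...,2]<115)&(q[...,0]>0);e=q[k];
import cv2
kk=(k).astype(np.uint8);_,l,st,_=cv2.connectedComponentsWithStats(kk);i=1+np.argmax(st[1:,4]);e=q[l==i];print("panel x max",np.percentile(e[:,0],[50,99,100]),"y",np.percentile(e[:,1],[0,1,99,100]))
E
```

```text
top -130 188 x [-13.   25.8  28.6] y -50.9 15.7
top -125 273 x [-24.4  25.3  34.4] y -95.0 92.6
top -120 1896 x [-31.4  10.9  37.6] y -95.4 95.0
top -115 483 x [-18.8  26.6  38.5] y -95.4 92.9
top -110 207 x [-19.2  25.8  39.2] y -95.2 91.8
top -105 338 x [-15.4  25.7  38.5] y -93.4 92.1
top -100 326 x [20.8 33.8 38.7] y -90.4 86.5
top -95 565 x [-25.9  30.8  38.4] y -87.1 85.5
top -90 260 x [-23.1  35.5  39. ] y -87.5 86.5
top -85 157 x [-3.4 36.6 38.7] y -87.4 86.8
top -80 46 x [-12.3  30.3  38.3] y -87.4 85.2
top -75 5 x [-9.6 -1.6 13.7] y -30.7 -29.0
top -70 4 x [11.1 11.7 12.5] y 5.3 7.0
top -65 10 x [11.3 12.2 13.8] y -19.0 8.9
top -60 59 x [ 9.5 11.7 13.3] y -19.8 18.7
top -55 64 x [ 9.4 11.9 14. ] y -19.4 17.7
scene -130 125 x [-19.5  24.4  29.3] y -49.6 18.1
scene -125 127 x [-20.1  25.6  28.8] y -51.4 17.6
scene -120 758 x [-29.3  15.2  38.2] y -95.9 96.7
scene -115 341 x [-23.2  26.4  39.3] y -90.8 96.5
scene -110 218 x [-29.2  24.2  39.6] y -92.2 95.1
scene -105 233 x [-31.4  22.9  39.5] y -93.5 94.6
scene -100 259 x [-15.7  31.5  39.7] y -87.4 93.0
scene -95 351 x [-28.1  30.1  39.6] y -86.0 88.0
scene -90 266 x [-29.9  31.4  39.8] y -86.7 88.4
scene -85 220 x [-30.2  27.1  39.8] y -85.3 89.2
scene -80 119 x [-27.5   9.6  38.5] y -86.9 88.4
scene -75 17 x [ 5.1 14.9 16.9] y 18.5 31.6
scene -70 25 x [ 0.  11.8 13.9] y -19.6 22.4
scene -65 63 x [-6.2 11.6 14.2] y -20.6 20.6
scene -60 57 x [-6.2 10.9 13.8] y -18.7 21.7
scene -55 59 x [-7.4 11.5 13.8] y -20.5 19.8
wrist bench z [-8.80806408e-04 -2.88740079e-06  8.50984768e-04]
wrist panel z 99.46407245510969 66524
panel x max [ 62.87180389 115.85867808 119.40808602] y [-128.35701229 -125.80063349  126.09921744  130.34071939]
```

View pics/c_wrist.png

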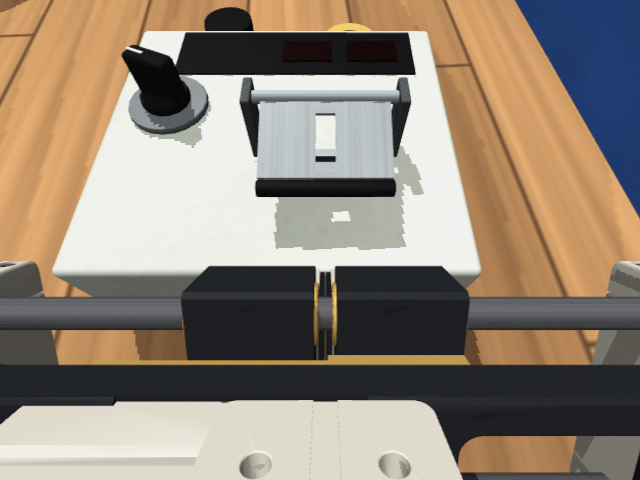

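The wrist view shows the closed guard, with its black lip at (325,188) and the fingers in line with the slot (325,137). All three cameras agree on the unit's pose. Scene and top both put the gripper about 25 mm further back along the tool than stated: the tip is at tool z ≈ -11 mm and the front face at x ≈ +11.4 mm. I'll use those measured tip values, and measure the lip with the wrist camera.

```bash
cat >> h.py <<'E'
LT=np.array([.0114,0,-.011]);LO=np.array([-.0076,0,-.011])
def tgt(corner,th):
    Rm=rot(th);p=np.array([corner[0],-35.,corner[-1]])/1000
    return C+U@p-Rm@LT,Rm
def where():
    s=sensors.observe();R0=R.from_rotvec(s["ee_rot"]).as_matrix();g=lambda v:(U.T@(np.array(s["position"])+R0@v-C)*1000).round(1)
    a=U.T@R0[:,2]
    print("lead",g(LT),"low",g(LO),"tilt",np.degrees(np.arctan2(a[0],-a[2])).round(1),"F",np.round(s["force"],1),"t",round(s["clock"],2),"w",round(float(s["width"]),3))
E
python3 - <<'E'
from h import *
im,d=vision.get_image("wrist");P=cloud("wrist",d);q=(P-C)@U*1000
k=(d>0)&(im.max(2)<60)&(q[...,2]>115)&(q[...,2]<140)&(q[...,0]<-65)&(q[...,0]>-95)&(abs(q[...,1]+35)<60)
g=q[k];print("lip",k.sum(),g.mean(0).round(1),g.min(0).round(1),g.max(0).round(1))
where()
for c in((-100,119),(-84,119)):
  p,Rm=tgt(c,42);rows(p,Rm)
E
```

```text
lip 2419 [-80.3 -34.1 130.4] [-84.  -74.  123.7] [-72.    4.7 133.9]
lead [-134.3  -34.9  139.3] low [-148.5  -34.9  126.5] tilt 42.0 F [ 0.  -0.7 -0.1] t 3.93 w 0.002
clock 3.93 pos [ 0.6314 -0.03    0.1241] F [ 0.  -0.7 -0.1] q [ 0.13  0.72  0.36  1.64 -0.95  1.33  0.86] w 0.002
t cm [ 1.2 -0.   3.8] w deg [ 0.1  0.  -0. ]
clock 3.93 pos [ 0.6314 -0.03    0.1241] F [ 0.  -0.7 -0.1] q [ 0.13  0.72  0.36  1.64 -0.95  1.33  0.86] w 0.002
t cm [ 2.39 -0.01  4.87] w deg [ 0.1  0.  -0. ]
```

```bash
python3 -m handwheel '[{"tx":0.6,"ty":0,"tz":1.9,"wx":0,"wy":0,"wz":0,"claw":0},{"tx":1.2,"ty":0,"tz":3.8,"wx":0,"wy":0,"wz":0,"claw":0},{"tx":1.2,"ty":0,"tz":3.8,"wx":0,"wy":0,"wz":0,"claw":0},{"tx":1.2,"ty":0,"tz":3.8,"wx":0,"wy":0,"wz":0,"claw":0},{"tx":1.2,"ty":0,"tz":3.8,"wx":0,"wy":0,"wz":0,"claw":0},{"tx":1.2,"ty":0,"tz":3.8,"wx":0,"wy":0,"wz":0,"claw":0}]' 20; python3 - <<'E'
from h import *
where()
for n in("scene","top"):
    s=sensors.observe();im,d=vision.get_image(n);P=cloud(n,d);cv2.imwrite(f"pics/d_{n}.png",cv2.resize(im[150:350,200:440],None,fx=3,fy=3,interpolation=cv2.INTER_CUBIC))
    Rm=R.from_rotvec(s["ee_rot"]).as_matrix();q=(P-C)@U*1000
    Q=(P-s["position"])@Rm*1000
    k=(d>0)&(Q[...,2]>-60)&(Q[...,2]<10)&(abs(Q[...,0])<20)&(abs(Q[...,1])<25)&(q[...,2]>106)&(q[...,0]<-85)
    g=q[k];G=Q[k];print(n,"max x pts",g[np.argsort(-g[:,0])[:5]].round(1).tolist(),"tool z max",np.sort(G[:,2])[-5:].round(1),"front",np.median(G[:,0]).round(1))
for c in((-84,119),(-60,119)):
  p,Rm=tgt(c,42);rows(p,Rm)
E
```

```text
clock: 4.43
position: [0.634, 0.003, 0.1035]
ee_rot: [-1.87, -1.735, -0.718]
force: [0.4, -0.3, 0.3]
width: 0.009
lead [-101.2  -35.1  118.7] low [-115.3  -35.1  106. ] tilt 41.9 F [ 0.4 -0.3  0.3] t 4.43 w 0.009
scene max x pts [[-99.9, -31.3, 118.8], [-101.3, -33.7, 118.3], [-101.3, -33.3, 120.7], [-101.6, -39.8, 119.4], [-101.8, -31.4, 121.3]] tool z max [-12.1 -11.7 -11.  -10.7 -10.2] front 11.3
top max x pts [[-101.0, -38.0, 120.5], [-101.4, -35.2, 118.3], [-101.6, -31.2, 121.6], [-101.8, -34.4, 114.5], [-101.8, -29.7, 120.7]] tool z max [-12.8 -12.2 -11.4 -10.8  -8.3] front 11.6
clock 4.53 pos [0.634  0.0032 0.1035] F [ 0.8  0.  -0.1] q [ 0.09  0.73  0.34  1.68 -0.98  1.27  0.87] w 0.004
t cm [ 1.28 -0.02  1.12] w deg [ 0.2  0.  -0.1]
clock 4.53 pos [0.634  0.0032 0.1035] F [ 0.8  0.  -0.1] q [ 0.09  0.73  0.34  1.68 -0.98  1.27  0.87] w 0.004
t cm [ 3.07 -0.03  2.72] w deg [ 0.2  0.  -0.1]
```

View pics/d_scene.png

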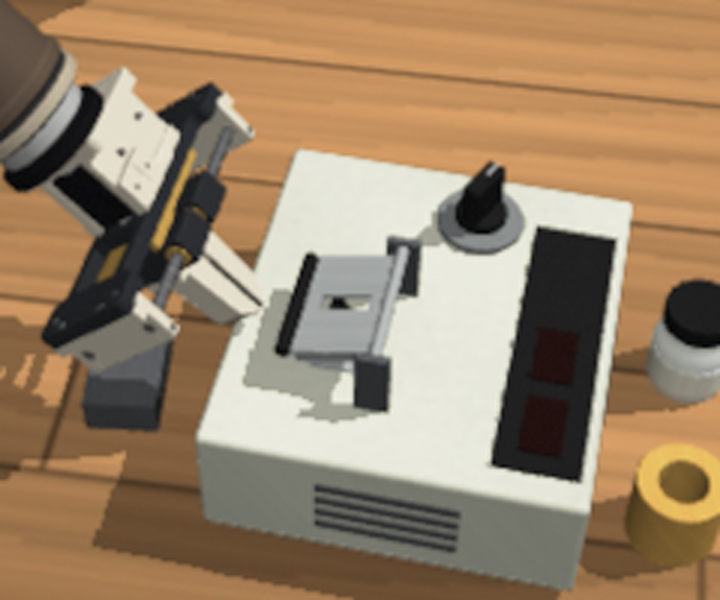

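The scene shows the tip at (262,300), level with the gap in front of the lip (295,305), and the measured tip matches the prediction. Entering under the lip now.

```bash
python3 -m handwheel '[{"tx":0.5,"ty":0,"tz":0.45,"wx":0,"wy":0,"wz":0,"claw":0},{"tx":1.0,"ty":0,"tz":0.9,"wx":0,"wy":0,"wz":0,"claw":0},{"tx":1.5,"ty":0,"tz":1.35,"wx":0,"wy":0,"wz":0,"claw":0},{"tx":2.0,"ty":0,"tz":1.8,"wx":0,"wy":0,"wz":0,"claw":0},{"tx":2.5,"ty":0,"tz":2.2,"wx":0,"wy":0,"wz":0,"claw":0},{"tx":3.0,"ty":0,"tz":2.6,"wx":0,"wy":0,"wz":0,"claw":0},{"tx":3.0,"ty":0,"tz":2.6,"wx":0,"wy":0,"wz":0,"claw":0},{"tx":3.0,"ty":0,"tz":2.6,"wx":0,"wy":0,"wz":0,"claw":0}]' 20; python3 - <<'E'
from h import *
where()
for n in("scene","wrist"):
    im,d=vision.get_image(n);cv2.imwrite(f"pics/e_{n}.png",cv2.resize(im[150:350,200:440],None,fx=3,fy=3,interpolation=cv2.INTER_CUBIC) if n=="scene" else im)
for c in((-50,120),(-36,121),(-33,121)):
  p,Rm=tgt(c,42);rows(p,Rm)
E
```

```text
clock: 5.2
position: [0.6366, 0.0448, 0.1041]
ee_rot: [-1.867, -1.736, -0.717]
force: [-0.7, 0.0, -0.8]
width: 0.002
lead [-59.4 -34.7 119.3] low [-73.5 -34.7 106.5] tilt 42.0 F [-0.7  0.  -0.8] t 5.2 w 0.002
clock 5.3 pos [0.6366 0.0438 0.1039] F [ 0.6 -0.2  0. ] q [ 0.04  0.72  0.32  1.71 -1.01  1.22  0.84] w 0.004
t cm [0.83 0.02 0.63] w deg [ 0.1  0.  -0.1]
clock 5.3 pos [0.6366 0.0438 0.1039] F [ 0.6 -0.2  0. ] q [ 0.04  0.72  0.32  1.71 -1.01  1.22  0.84] w 0.004
t cm [1.94 0.02 1.49] w deg [ 0.1  0.  -0.1]
clock 5.3 pos [0.6366 0.0438 0.1039] F [ 0.6 -0.2  0. ] q [ 0.04  0.72  0.32  1.71 -1.01  1.22  0.84] w 0.004
t cm [2.16 0.02 1.69] w deg [ 0.1  0.  -0.1]
```

View pics/e_scene.png

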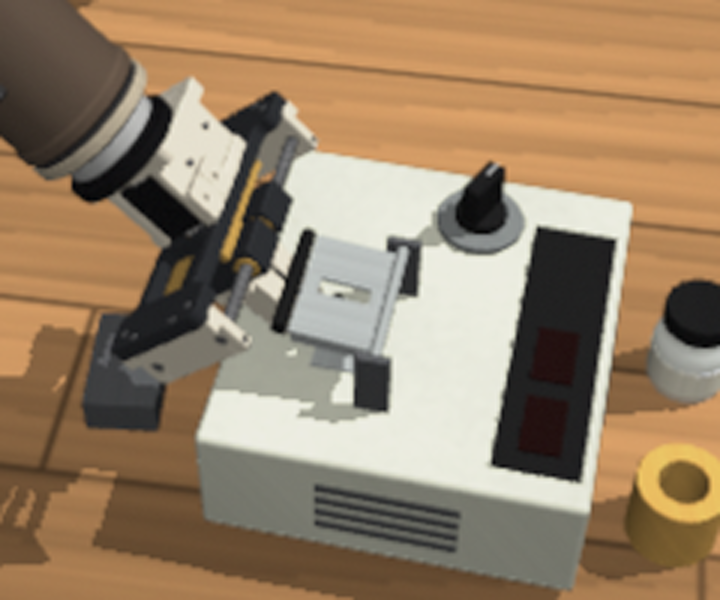

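View pics/e_wrist.png

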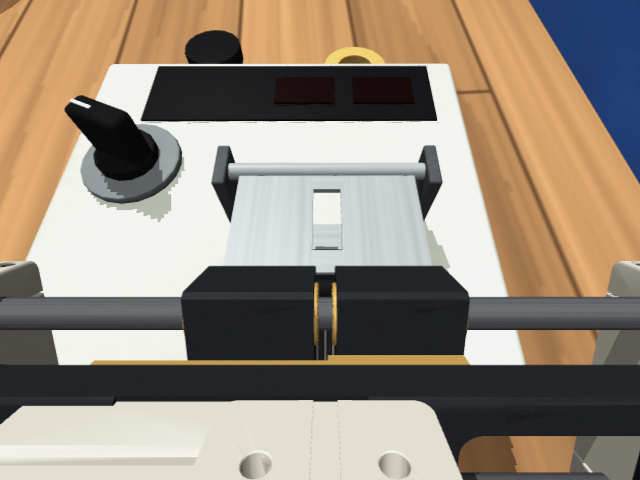

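The guard is up on the finger: the lip moved to scene crop (292,280) and the slot shows the panel behind. I estimate about 0.33 rad, with the toggle still untouched. Now I'll push the toggle.

```bash
python3 -m handwheel '[{"tx":0.4,"ty":0,"tz":0.3,"wx":0,"wy":0,"wz":0,"claw":0},{"tx":0.7,"ty":0,"tz":0.55,"wx":0,"wy":0,"wz":0,"claw":0},{"tx":1.0,"ty":0,"tz":0.8,"wx":0,"wy":0,"wz":0,"claw":0},{"tx":1.3,"ty":0,"tz":1.0,"wx":0,"wy":0,"wz":0,"claw":0},{"tx":1.6,"ty":0,"tz":1.2,"wx":0,"wy":0,"wz":0,"claw":0},{"tx":1.9,"ty":0,"tz":1.45,"wx":0,"wy":0,"wz":0,"claw":0},{"tx":1.9,"ty":0,"tz":1.45,"wx":0,"wy":0,"wz":0,"claw":0},{"tx":1.9,"ty":0,"tz":1.45,"wx":0,"wy":0,"wz":0,"claw":0}]' 20; python3 - <<'E'
from h import *
where()
for n in("scene","wrist","top"):
    im,d=vision.get_image(n);cv2.imwrite(f"pics/f_{n}.png",cv2.resize(im[150:350,200:440],None,fx=3,fy=3,interpolation=cv2.INTER_CUBIC) if n!="wrist" else im)
where()
for c in((-34,121),(-31,121)):
  p,Rm=tgt(c,42);rows(p,Rm)
E
```

```text
clock: 5.97
position: [0.6387, 0.0662, 0.1055]
ee_rot: [-1.872, -1.736, -0.717]
force: [-0.3, -6.9, -0.6]
width: 0.008
lead [-37.9 -35.3 120.7] low [-52.  -35.3 108. ] tilt 41.9 F [-0.3 -6.9 -0.6] t 5.97 w 0.008
lead [-37.8 -35.3 120.7] low [-52.  -35.3 108.1] tilt 41.9 F [ 0.7 -5.9  0.9] t 6.12 w 0.005
clock 6.12 pos [0.6388 0.0662 0.1055] F [ 0.7 -5.9  0.9] q [ 0.01  0.71  0.31  1.73 -1.02  1.2   0.82] w 0.005
t cm [ 0.31 -0.04  0.24] w deg [ 0.2  0.1 -0.1]
clock 6.12 pos [0.6388 0.0662 0.1055] F [ 0.7 -5.9  0.9] q [ 0.01  0.71  0.31  1.73 -1.02  1.2   0.82] w 0.005
t cm [ 0.53 -0.04  0.44] w deg [ 0.2  0.1 -0.1]
```

View pics/f_scene.png

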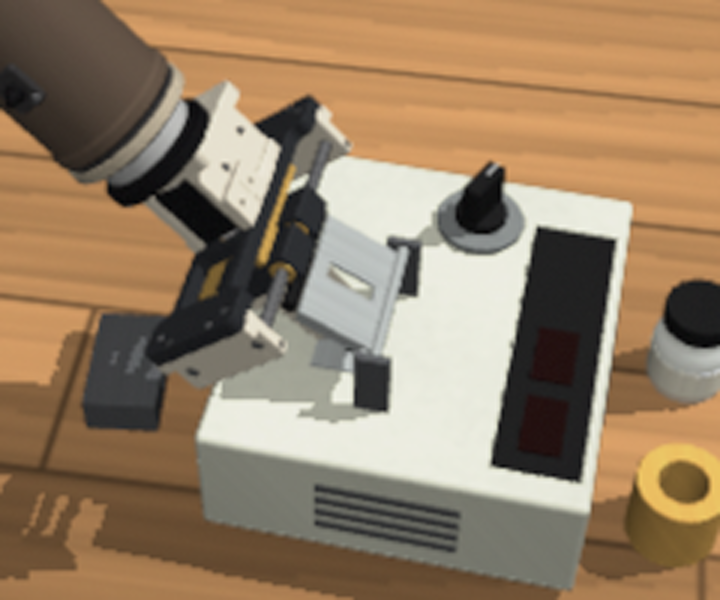

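View pics/f_wrist.png

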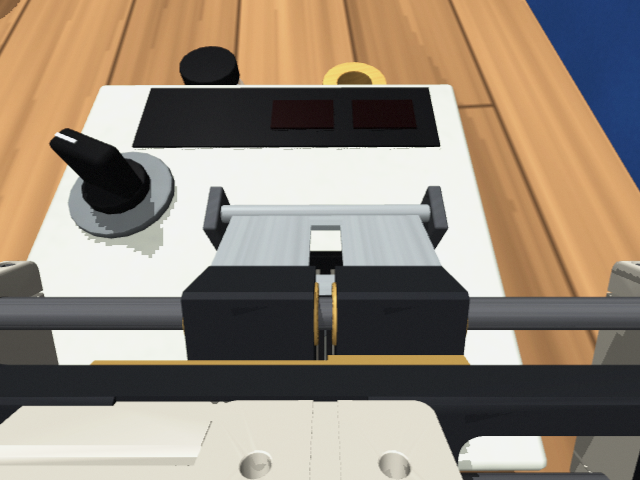

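Force is 6-7 N along -y, and the black paddle shows through the slot at wrist (325,258), moved towards the hinge. I'll press a few mm further until the stop is felt.

```bash
python3 -m handwheel '[{"tx":0.15,"ty":0,"tz":0.13,"wx":0,"wy":0,"wz":0,"claw":0},{"tx":0.3,"ty":0,"tz":0.25,"wx":0,"wy":0,"wz":0,"claw":0},{"tx":0.3,"ty":0,"tz":0.25,"wx":0,"wy":0,"wz":0,"claw":0},{"tx":0.3,"ty":0,"tz":0.25,"wx":0,"wy":0,"wz":0,"claw":0}]' 20; python3 -c "
from h import *
where()"
```

```text
clock: 6.45
position: [0.6389, 0.0666, 0.1053]
ee_rot: [-1.877, -1.736, -0.715]
force: [-5.3, -15.9, 4.2]
width: 0.003
lead [-37.3 -35.5 120.4] low [-51.5 -35.4 107.8] tilt 41.6 F [ -5.3 -15.9   4.2] t 6.45 w 0.003
```

The force rose to 16 N with no further travel, at the expected stop position (-37 mm), so the toggle is fully on. Withdrawing straight back.

```bash
python3 -m handwheel '[{"tx":-0.8,"ty":0,"tz":-0.7,"wx":0,"wy":0,"wz":0,"claw":0},{"tx":-1.5,"ty":0,"tz":-1.35,"wx":0,"wy":0,"wz":0,"claw":0},{"tx":-2.3,"ty":0,"tz":-2.0,"wx":0,"wy":0,"wz":0,"claw":0},{"tx":-3.0,"ty":0,"tz":-2.7,"wx":0,"wy":0,"wz":0,"claw":0},{"tx":-3.8,"ty":0,"tz":-3.4,"wx":0,"wy":0,"wz":0,"claw":0},{"tx":-4.6,"ty":0,"tz":-4.1,"wx":0,"wy":0,"wz":0,"claw":0},{"tx":-5.4,"ty":0,"tz":-4.8,"wx":0,"wy":0,"wz":0,"claw":0},{"tx":-6.2,"ty":0,"tz":-5.6,"wx":0,"wy":0,"wz":0,"claw":0},{"tx":-6.2,"ty":0,"tz":-8,"wx":0,"wy":0,"wz":0,"claw":0},{"tx":-6.2,"ty":0,"tz":-11,"wx":0,"wy":0,"wz":0,"claw":0},{"tx":-6.2,"ty":0,"tz":-11,"wx":0,"wy":0,"wz":0,"claw":0},{"tx":-6.2,"ty":0,"tz":-11,"wx":0,"wy":0,"wz":0,"claw":0}]' 20; python3 - <<'E'
from h import *
where()
for n in("scene","wrist","top"):
    im,d=vision.get_image(n);cv2.imwrite(f"pics/g_{n}.png",cv2.resize(im[150:350,200:440],None,fx=3,fy=3,interpolation=cv2.INTER_CUBIC) if n!="wrist" else im)
    P=cloud(n,d);q=(P-C)@U*1000
    k=(d>0)&(im.max(2)<60)&(q[...,2]>115)&(q[...,2]<175)&(q[...,0]<-62)&(q[...,0]>-95)&(abs(q[...,1]+35)<45)
    g=q[k];print(n,"lip",k.sum(),np.median(g,0).round(1) if len(g) else "")
    k=(d>0)&(im.max(2)<90)&(q[...,2]>106)&(q[...,2]<140)&(q[...,0]<-25)&(q[...,0]>-62)&(abs(q[...,1]+35)<8)
    g=q[k];print(n,"paddle",k.sum(),np.median(g,0).round(1) if len(g) else "",g.max(0).round(1) if len(g) else "")
    if n!="wrist":
        t=(d>0)&(abs(q[...,2]-100)<14)&(abs(q[...,0])<150)&(abs(q[...,1])<160);kk=cv2.connectedComponents(t.astype(np.uint8))[1];t=kk==np.argmax(np.bincount(kk[t]));print(cv2.minAreaRect((P[t][:,:2]*1000).astype(np.float32)))
E
```

```text
clock: 7.45
position: [0.6305, -0.0502, 0.1472]
ee_rot: [-1.872, -1.736, -0.719]
force: [-0.4, 0.5, 0.6]
width: 0.005
lead [-154.5  -35.4  162.4] low [-168.6  -35.4  149.7] tilt 41.9 F [-0.4  0.5  0.6] t 7.45 w 0.005
scene lip 135 [-77.3 -42.  132.3]
scene paddle 0  
((606.692138671875, 107.8586196899414), (240.02040100097656, 263.9498291015625), 85.93711853027344)
wrist lip 1799 [-80.1 -33.8 130.9]
wrist paddle 505 [-37.4 -33.9 119.2] [-29.6 -27.9 140. ]
top lip 0 
top paddle 36 [-36.9 -38.9 123.4] [-32.6 -34.1 132.3]
((605.375732421875, 107.6116943359375), (240.6443634033203, 262.28070068359375), 85.94169616699219)
```

View pics/g_wrist.png

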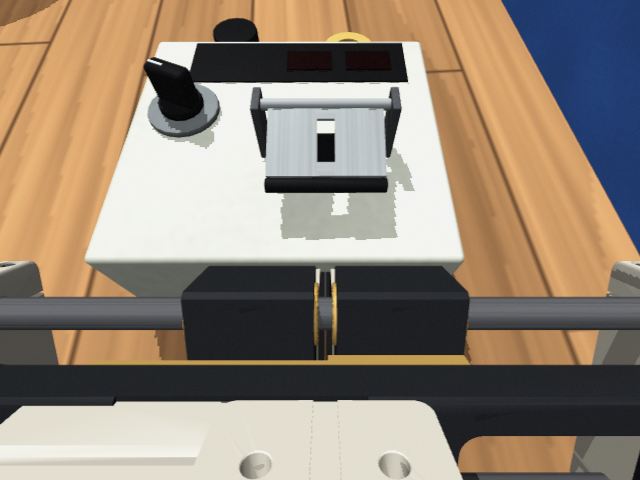

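View pics/g_top.png

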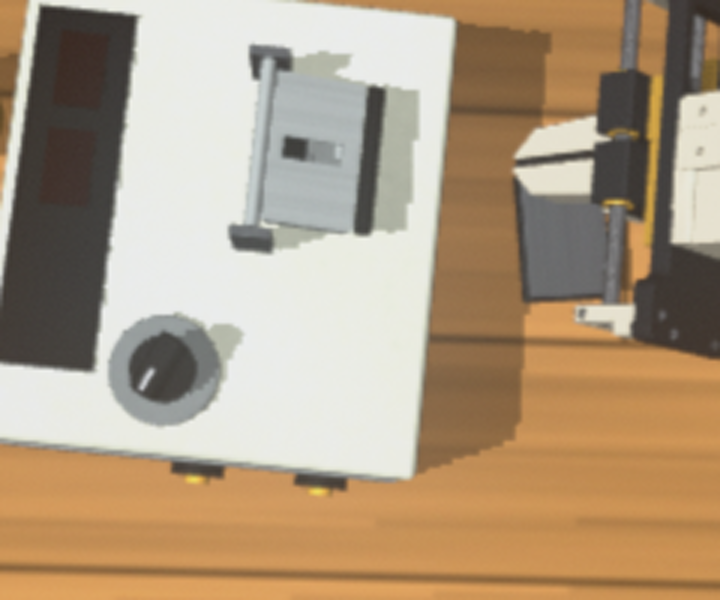

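The guard is shut, with the lip at top crop (368,160) back at its starting place. The paddle shows dark at the hinge end of the slot (295,147); before, it was at the lip end. The unit, dial and block haven't moved, so I'm handing in.

```bash
python3 -c "
from cell import arm
print(arm.sign_off())"
```

```text
the job is handed in; nothing more can be done
None
```

The power unit is switched on: I lifted the guard with the closed fingertips tilted 42°, pushed the toggle over to its stop, backed straight out, and the guard dropped shut. It took about 7.5 s of robot time; the hand-in gives no verdict.

**Guard lift:** I estimated about 0.33 rad from the finger and lip geometry just before the fingertip reached the toggle. The joint angle itself was never measured.

**Toggle:** At the end of the push, the force went from 6 N to 16 N with only 0.5 mm of travel, at the position expected for fully on. Afterwards the wrist and top views put the paddle about 7 mm on the hinge side of its pivot. The scene camera could not see it.

**Final state:**
- **Guard:** the lip was back within about 1 mm of its closed position in the wrist view. The scene view put it at roughly the closed position, and the top view gave no lip reading.
- **Unit:** it moved less than 1 mm in both fixed cameras.
- **Dial:** it looked unchanged.
- **Bystanders:** I did not re-measure the bushing, jar and block at the end. The arm never went near the bushing or jar and passed only above the block, and nothing looked moved in the pictures.
- **Contact:** the tool was well clear of everything, and the force reading was near zero.

**Disagreement:** the stated fingertip position did not match the cameras. Scene and top both showed the tips about 25 mm further back along the tool than stated (tool z about -11 mm, not +14 mm). I used the measured value, and the contact positions matched it.

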